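# Lock the lid of a sharps bin and close its shutter to the temporary stop

### The job

The sharps bin has just had its lid put on: with light fingertip pressure, press the raised white clip on each side of the lid flat, so that the lid is locked on. Then, pushing with a fingertip against the flat side of its upright thumb stop, follow the red shutter round its curved track over the opening until the thumb stop points at the amber dot, the temporary closure, and no further: going on to the red dot would lock the bin for good. Only touch and push; grip nothing, do not tip, lift or shift the bin, leave the things around it alone, and finish with the hand clear.

Things in the scene. Friction and masses are not known exactly. Their poses are not given: they have to be found in the camera images.
- sharps_bin: Yellow plastic sharps bin with a blue lid, standing loose on the table, 184 x 208 mm and 118 mm tall to the lid plate, about 1 kg. Origin: centre of its underside; z up. Its x axis points from the label side (white blank label, front, toward the robot at yaw 0) to the back, y to its left. The flat lid top lies 124 mm above the origin.
- shutter (a joint): Angle (rad) of the red shutter that turns on the lid about the pivot, growing anticlockwise seen from above. 0 = parked open, thumb stop 40 deg anticlockwise from the bin's x axis; 2.20 = thumb stop points at the amber dot, opening fully covered; 2.69 = at the red dot (end stop). Found at 0 to 0.7. It turns stiffly (0.04 N m) and stays where it is left.
- pivot (a point): Shutter's turning axis: centre of the lid, on the lid top (124 mm above the bin's underside).
- thumb_stop (a point): Centre of the flat push face of the shutter's thumb stop, 54 mm from the pivot and 138 mm above the bin's underside. The thumb stop is an upright red fin along a radius, 35 to 73 mm from the pivot, 5 mm thick. The flat face looks clockwise (push it anticlockwise); a slope buttresses the other side. Site x axis: outward along the fin.
- pointer (a point): Outer end of the white line on the crest of the thumb stop, 71 mm from the pivot, 148 mm above the bin's underside. The flat red shutter plate below is bean-shaped, 25 to 75 mm from the pivot and about 45 deg to either side of the fin; its top is 128 mm above the bin's underside, so fingertips can travel over it behind the fin.
- amber_dot (a point): Amber (orange) dot, 10 mm across, flat on the lid near its front edge, 85.5 mm from the pivot: temporary closure.
- red_dot (a point): Red dot, 10 mm across, flat on the lid 28 deg further anticlockwise than the amber one, 85.5 mm from the pivot: permanent lock.
- opening (a point): Centre of the round 40 mm disposal opening in the lid, between the dots and the pivot, 50 mm from the pivot; on the lid top.
- clip_left (a joint): Angle (rad) of the white hinged lid clip on the bin's own left (+y) edge: 0 = pressed flat and locked, 0.35 to 0.6 = standing up as found. Stiff hinge (0.06 N m), stays where it is left.
- clip_left_tip (a point): Press point on top of the white left clip, 22 mm outward from its hinge. The clip is 46 mm long along the bin's edge, reaches 28 mm outward from a hinge line 82 mm from the bin's middle and is 4 mm thick; its free outer end stands up. Pressed flat, this point is 129 mm above the bin's underside.
- clip_right (a joint): Angle (rad) of the white hinged lid clip on the bin's own right (-y) edge: 0 = pressed flat and locked, 0.35 to 0.6 = standing up as found. Stiff hinge (0.06 N m), stays where it is left.
- clip_right_tip (a point): Press point on top of the white right clip, 22 mm outward from its hinge. The clip is 46 mm long along the bin's edge, reaches 28 mm outward from a hinge line 82 mm from the bin's middle and is 4 mm thick; its free outer end stands up. Pressed flat, this point is 129 mm above the bin's underside.
- syringe_10: Syringe with teal needle hub, 27 x 150 x 17 mm, lying in front of the bin (on its label side). Bystander, to be left alone. Origin: centre of its underside.
- vial_big: Glass vial with grey cap and blue band, 33 mm across, 56 mm tall, standing left of the bin. Bystander, to be left alone. Origin: centre of its underside.
- vial_orange: Small glass vial with orange cap, 21 mm across, 40 mm tall, standing left of the bin. Bystander, to be left alone. Origin: centre of its underside.
- calculator: Grey desk calculator, 150 x 108 x 21 mm, right of the bin. Bystander, to be left alone. Origin: centre of its underside.
- marker: White marker pen with black cap, 16 x 122 x 17 mm, lying on the right. Bystander, to be left alone. Origin: centre of its underside.
- cap_teal: Teal flip-off cap, 21 mm across, 9 mm high, lying right of the bin. Bystander, to be left alone. Origin: centre of its underside.
- tape_roll: Roll of beige surgical tape, 56 mm across, 25 mm high, on the left. Bystander, to be left alone. Origin: centre of its underside.

How it is judged:
On the way, in this order (a step that is already met when the one before it is completed fails the run):
1. both white clips are pressed flat (value of joint each of clip_left, clip_right below 0.07 rad), for 0.2 s.
2. the shutter's thumb stop, pushed round its track, points at the amber dot (value of joint shutter between 2.1 and 2.32 rad), for 0.2 s.
At the end, for the whole second after the job is handed in: Both clips lie flat (under 0.07 rad), the shutter rests with its thumb stop at the amber dot (joint 2.10 to 2.32 rad, dot at 2.20), and the bin stands upright and still within 30 mm of where it was (all of step 1 and all of step 2 and distance of sharps_bin from where it was at the start of the episode below 0.03 m and angle between sharps_bin's own z axis and vertical below 0.03 rad and height (world z) of sharps_bin below 0.005 m and linear speed of sharps_bin below 0.01 m/s and velocity of joint shutter between -0.03 and 0.03 rad/s); the robot touches nothing.
It fails at once if the shutter runs on toward the red dot (value of joint shutter above 2.45 rad).
It fails at once if the shutter is gripped or forced (over 25 N) (contact force between the fingers and shutter above 25 N).
It fails at once if the bin is pressed hard (over 40 N) (contact force between any of the fingers, the arm and sharps_bin above 40 N).
It fails at once if the bin is lifted, tipped or shifted (height (world z) of sharps_bin above 0.012 m or angle between sharps_bin's own z axis and vertical above 0.12 rad or distance of sharps_bin from where it was at the start of the episode above 0.045 m).
It fails at once if a bystander is disturbed (distance of any of syringe_10, vial_big, vial_orange, calculator, marker, cap_teal, tape_roll from where it was at the start of the episode above 0.03 m).
It also fails if it takes over 54 s, if anything falls off the work surface, if the arm or the gripper's body presses on something with over 40 N, if the wrist force passes 120 N, or if a joint passes its speed limit or range.

### The arm

A 6-joint arm with a two-finger parallel gripper is mounted at the origin on a cart in front of the work surface, level with it; the furniture and walls round the work are solid. World frame = base frame: x ahead of the robot, y to its left, z up, the work surface at z = 0. Lengths are in m, angles in rad, forces in N, time in s.
With the tool pointing down it reaches from about 0.275 to 0.725 m from the base axis. Payload 5.6 kg.
Tool frame: the origin (TCP) lies midway between the tips of the shut fingers; the grasp point (between the pads) lies r.grip_point_offset behind it (r.grip_point_offset is the distance from the TCP to the grasp point, in m); z points along the fingers, y is the line along which they close (so a half turn about z gives the same grasp; the last joint's range is limited). The gripper opens to 85 mm and grips with 20 to 120 N. Pads are 22 mm wide; open, the fingers measure 114 mm over their backs; the gripper's body (76 mm by 85 mm) begins 54 mm behind the grasp point. The pads swing forward as they close: fully open they stand 13 mm farther back than shut.
Start: joints at [1.437, 0.255, 0.108, 0, -1.424, -0.285], TCP at [0.224, 0.502, 0.196] pointing down, gripper open.
Joint ranges: [-2.95, 2.95], [-1.21, 1.97], [-1.09, 1.5], [-2.87, 1.71], [-2.94, -0.07], [-3.05, 3.05]. Speed limits (rad/s): [2.57, 2.57, 3.14, 3.14, 3.14, 3.14].

### API

Orientations are given as a unit quaternion [w, x, y, z].
In Python, from plant import r, vision, workorder gives the robot as it stands. The module is installed in compiled form; this text tells all that it offers.
- The arm moves only by the tool play_rows, never from a script. Its argument "deltas" is a list of rows, each a list of 6 numbers: the shift along the tool's x, y, z in units of 25 mm (1.0 is 25 mm), then the turn, a rotation vector about the tool's x, y, z in degrees. A call has 1 to 12 rows; each row shifts and turns the commanded pose from where the row before left it, along the tool's axes as they then stand; what a row does not reach is not made up. A row lasts 1/8 s, in which the tool goes at most 62.5 mm and 10.7 degrees, less where a joint would pass 70% of its speed; a pose out of reach is approached as far as the arm can. A call is refused whole if a number of a shift passes 1 or a number of a turn 10.7, either way. A call with a gripper value outside its range is refused whole. "hand" is the opening, from -1 (shut) to 1 (fully open), set as the call begins (left out, the last holds). The fingers move at their own pace and stop on an object; "force" is the grip in N (left out, the last holds). Time passes only in rows, so rows that do not move let the fingers close. It gives the time, the measured TCP pose, the force, the opening and the grip force at its end, in the units of the state.
- r.get_state(): the state, without advancing time (a new reading comes with each control period).
- vision.get_image(name): name is "side" or "top"; returns a dict with "image" (480x640x3 uint8, red, green, blue), "z_map" (480x640 float32, m along the optical axis (not along the pixel's ray), 0 where there is no reading), "fx", "fy", "cx", "cy" (pixels), "R" (3x3) and "t" (3): a world point X has camera coordinates R X + t. Camera axes: x right, y down, z forward; pixel columns grow to the right and rows downward; lengths in m; the calibration is good to about 2 mm. A picture is of the moment at which its call begins.
- workorder.job_done(): hands the job in; it is judged then, once.
The state is a dict: "time_s": time; "joint_positions": joint angles; "qvel": joint speeds; "effort": joint torques, N m; "tcp_pos": TCP position; "tcp_rot": TCP orientation; "contact_force": force on the tool from outside, world axes, zero at the start; "moment": the same for the moment, N m; "opening": opening from 0.0 (shut) to 1.0 (fully open); "finger_force": force on a finger pad.
Only numpy, scipy, OpenCV 4.12 (cv2) and the standard library are available. Lean on these libraries where they do the work, as an engineer would, in place of code of your own. Each camera call takes 0.05 s, during which the arm holds its last target. There are 200 camera calls.

## Working session

There is one attempt and no reset: what is moved stays moved. The work goes in short steps, Python scripts to look and compute and a tool call to move; the robot and the scene stay as the last step left them, time stands still between calls to the robot, and variables do not carry over. Pictures are saved under pics/ and viewed, at most 10 in all, crops included, and the job is handed in when it is done.

Besides the shell and the picture viewer there is one more tool, called after "Call:" as name(argument=value, ...), one argument or row to a line, values as JSON. play_rows: Moves the arm, as the interface text tells. Its arguments: {"type":"object","properties":{"deltas":{"type":"array"},"hand":{"type":"number"},"force":{"type":"number"}},"required":["deltas"]}

```bash
mkdir -p pics; python3 - <<'E'
from plant import r, vision
import cv2,numpy as np
for n in("top","side"):
    d=vision.get_image(n); cv2.imwrite(f"pics/{n}0.png",d["image"][:,:,::-1]); np.savez(n+"0.npz",**d)
    print(n,d["fx"],d["cx"],d["cy"],np.round(d["R"],3).tolist(),d["t"])
s=r.get_state(); print(s, r.grip_point_offset)
E
```

```text
top 514.8380621742944 310.6734710536209 243.15443752530467 [[-0.012, -1.0, 0.026], [-0.985, 0.008, -0.173], [0.173, -0.027, -0.985]] [0.08578036 0.52961835 1.20308787]
side 584.290140830709 320.40217546638405 231.4001222465542 [[-0.874, -0.485, 0.018], [-0.215, 0.353, -0.91], [0.435, -0.8, -0.413]] [0.49805223 0.18692161 1.20594722]
{'time_s': 0.1, 'joint_positions': array([ 1.43660866e+00,  2.55702881e-01,  1.07139369e-01, -4.01589997e-04,
       -1.42389603e+00, -2.84570752e-01]), 'qvel': array([ 0.00121059, -0.0026751 ,  0.00302194,  0.0006064 ,  0.00096001,
       -0.00011814]), 'effort': array([-3.76009426e-03, -3.87602162e+01,  2.38476938e+01,  5.37787735e+00,
       -3.74823343e-03,  2.55539376e-06]), 'tcp_pos': array([0.22341568, 0.50203665, 0.19518363]), 'tcp_rot': array([ 8.44176629e-04,  9.78153635e-01, -2.07881543e-01, -1.35575762e-04]), 'contact_force': array([0.33782116, 0.40268694, 0.23485497]), 'moment': array([ 0.0197686 , -0.03710926, -0.00918593]), 'finger_force': 0.0, 'opening': 0.9934907593476042} 0.0187
```

View pics/top0.png

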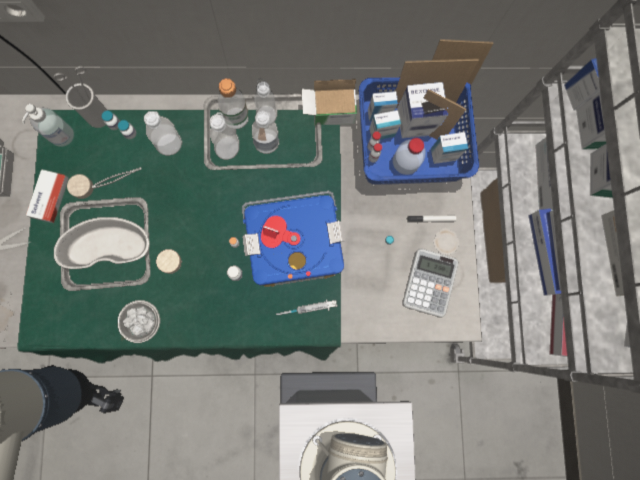

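View pics/side0.png

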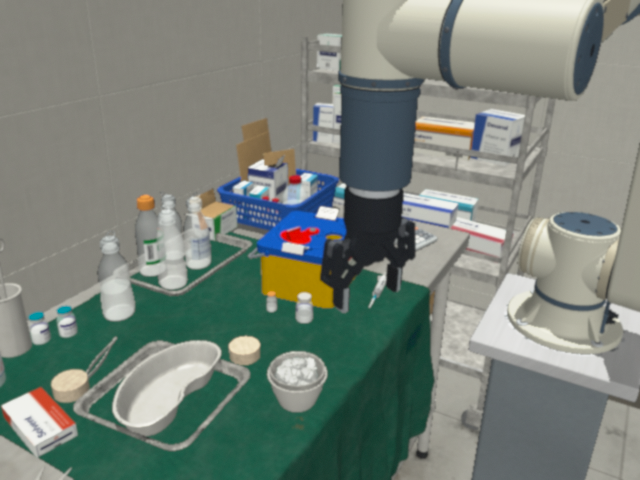

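The top view shows the bin's lid around (293,238), with the left clip at (251,243), the right clip at (334,232), the fin near (270,233), the amber dot at (290,276) and the red dot at (308,273). The side view shows the same bin, partly hidden by the gripper. Next I'll measure with both views.

```bash
cat > h.py <<'E'
import numpy as np,cv2
def load(n): return dict(np.load(n))
def cloud(d):
    v,u=np.mgrid[:480,:640]; z=d["z_map"]
    P=np.stack([(u-d["cx"])/d["fx"]*z,(v-d["cy"])/d["fy"]*z,z],-1)
    return (P-d["t"])@d["R"]
def proj(d,X):
    c=np.atleast_2d(X)@d["R"].T+d["t"]; return np.c_[c[:,0]/c[:,2]*d["fx"]+d["cx"],c[:,1]/c[:,2]*d["fy"]+d["cy"]]
def masks(d):
    H=cv2.cvtColor(d["image"],cv2.COLOR_RGB2HSV).astype(int); h,s,v=H[...,0],H[...,1],H[...,2]
    return dict(blue=(h>105)&(h<125)&(s>140)&(v>60),red=((h<6)|(h>172))&(s>150)&(v>90),amber=(h>=8)&(h<20)&(s>150)&(v>120),white=(s<60)&(v>170))
E
python3 - <<'E'
from h import *
for n in("top","side"):
    d=load(n+"0.npz"); W=cloud(d); m=masks(d)
    x0,x1,y0,y1=(236,350,185,292) if n=="top" else (250,350,198,262)
    for k,M in m.items():
        M=M&(W[...,2]>.10)&(W[...,2]<.17); R=np.zeros_like(M);R[y0:y1,x0:x1]=M[y0:y1,x0:x1]
        nn,L,st,c=cv2.connectedComponentsWithStats(R.astype(np.uint8))
        for i in range(1,nn):
            if st[i,4]>=3:
                p=W[L==i]; print(n,k,st[i,4],c[i].round(1),p.mean(0).round(4),"z",np.percentile(p[:,2],[5,50,95]).round(4))
    if n=="top":
        B=m["blue"].copy();B&=W[...,2]>.11;R=np.zeros_like(B);R[185:292,236:350]=B[185:292,236:350]
        pts=W[R][:,:2].astype(np.float32); print("lid rect",cv2.minAreaRect(pts))
    I=cv2.resize(d["image"][y0:y1,x0:x1],None,fx=7 if n=="side" else 5.5,fy=7 if n=="side" else 5.5,interpolation=cv2.INTER_CUBIC); cv2.imwrite(f"pics/{n}crop.png",I[:,:,::-1])
E
```

```text
top blue 5267 [295.6 239.4] [0.5259 0.1168 0.1242] z [0.1204 0.1242 0.1279]
top red 646 [276.5 232.6] [0.5405 0.1599 0.1297] z [0.125  0.129  0.1394]
top red 8 [307.9 273.1] [0.448  0.0898 0.1267] z [0.124  0.1257 0.1312]
top white 300 [335.3 231.7] [0.5405 0.027  0.1357] z [0.1282 0.1354 0.1436]
top white 259 [252.  243.6] [0.5148 0.2145 0.1347] z [0.126  0.1352 0.1425]
top white 4 [291.2 237.5] [0.5287 0.1265 0.1311] z [0.1292 0.1312 0.1328]
top white 3 [294. 238.] [0.5269 0.1203 0.1341] z [0.1336 0.1341 0.1344]
lid rect ((0.46707290410995483, 0.11485329270362854), (0.3020727038383484, 0.21488775312900543), 7.7033209800720215)
side blue 1991 [301.3 235.2] [0.5414 0.1406 0.1242] z [0.1139 0.1255 0.1277]
side red 350 [298.  235.7] [0.5346 0.1671 0.1338] z [0.1285 0.131  0.1454]
side white 220 [327.4 213.1] [0.5379 0.0292 0.1363] z [0.1282 0.136  0.1444]
side white 196 [292.6 247.9] [0.5113 0.2273 0.1357] z [0.128  0.1359 0.1429]
```

View pics/topcrop.png

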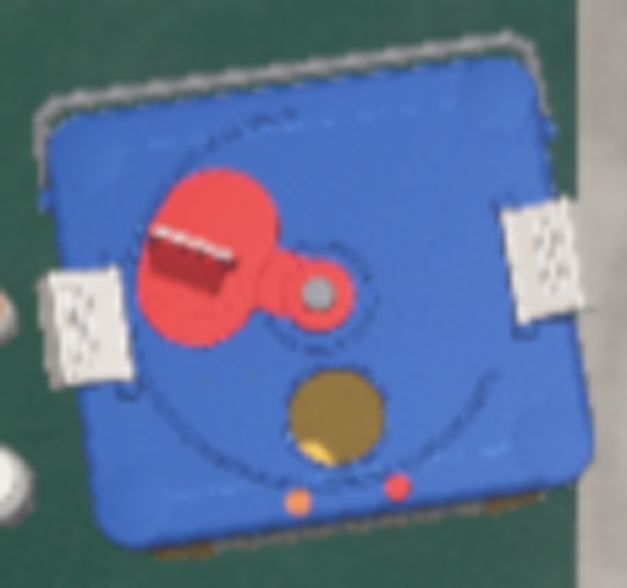

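```bash
cat >> h.py <<'E'
PIV=np.array([.527,.1205]); PSI=np.radians(7.8)
def ray(d,u,v,z):
    k=d["R"].T@np.array([(u-d["cx"])/d["fx"],(v-d["cy"])/d["fy"],1]); o=-d["R"].T@d["t"]
    return o+k*(z-o[2])/k[2]
def bin2w(x,y): c,s=np.cos(PSI),np.sin(PSI); return PIV+np.array([c*x-s*y,s*x+c*y])
def tool(s):
    from scipy.spatial.transform import Rotation as Ro
    return Ro.from_quat(np.roll(s["tcp_rot"],-1)).as_matrix()
def units(s,xyz): return (tool(s).T@(np.array(xyz)-s["tcp_pos"])/.025).round(2)
E
python3 - <<'E'
from h import *
d=load("top0.npz")
pv=ray(d,293.8,238.3,.134);print("piv",pv)
for n,u,v,z in(("amber",290.2,276.3,.124),("red",308.2,273.4,.124),("open",297.1,260.6,.124),("finO",263.5,227.2,.148),("finI",278.5,231.8,.148)):
    p=ray(d,u,v,z); q=p[:2]-PIV; print(n,p.round(4),"r",np.hypot(*q).round(4),"binang",(np.degrees(np.arctan2(q[1],q[0])-PSI)%360).round(1))
s=load("side0.npz"); m=masks(s); W=cloud(s)
# fin crest from side depth: highest red
for n,dd in(("top",d),("side",s)):
    W=cloud(dd); M=masks(dd)["red"]|masks(dd)["white"]; M&=(W[...,2]>.138)&(W[...,2]<.16)&(np.hypot(W[...,0]-PIV[0],W[...,1]-PIV[1])<.078)
    p=W[M]; print(n,len(p),p.mean(0),p[:,2].max()); q=p.mean(0)[:2]-PIV; print(np.degrees(np.arctan2(q[1],q[0])-PSI))
print(proj(s,[*PIV,.134]),proj(s,[*bin2w(0,.104),.135]),proj(s,[*bin2w(0,-.104),.135]))
E
```

```text
piv [0.52623175 0.12078649 0.134     ]
amber [0.4415 0.1295 0.124 ] r 0.0859 binang 166.2
red [0.4477 0.0891 0.124 ] r 0.0853 binang 193.8
open [0.4769 0.1137 0.124 ] r 0.0505 binang 179.9
finO [0.5493 0.188  0.148 ] r 0.0711 binang 63.9
finI [0.5386 0.1547 0.148 ] r 0.0361 binang 63.4
top 50 [0.54056364 0.17346555 0.14202247] 0.1510827164514216
67.83613618035517
side 85 [0.54197865 0.17590749 0.14306849] 0.15031400998177497
67.0724763756904
[[311.92794651 228.67705011]] [[292.87527026 247.32134358]] [[328.53170987 211.66233215]]
```

View pics/sidecrop.png

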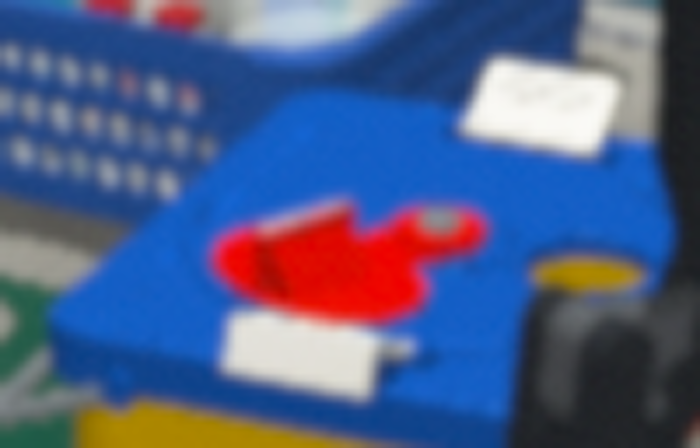

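Call:
play_rows(
  deltas=[
    [0,0,0,0,0,10],
    [0,0,0,0,0,10],
    [0,0,0,0,0,10],
    [0,0,0,0,0,10],
    [0,0,0,0,0,10],
    [0,0,0,0,0,8],
    [0,0,0,0,0,0],
    [0,0,0,0,0,0],
  ],
  hand=-1,
  force=20,
)

```text
time_s: 1.1
tcp_pos: [0.2236, 0.5024, 0.1958]
tcp_rot: [0.0, 0.756, -0.655, 0.0]
contact_force: [0.2, 0.0, -0.1]
opening: 0.001
finger_force: 0.0
```

The side crop shows the fin's crest at about (305,215), with the slope toward the viewer. The left clip is at (300,355) and the right clip at (545,105). The pivot and clips re-project within about 1 px. Shutter angle is about 0.41 rad and bin yaw about 7.8°. Now I'll move above the left clip.

Call:
play_rows(
  deltas=[
    [1,-0.8,0,0,0,0],
    [1,-0.8,0,0,0,0],
    [1,-0.8,0,0,0,0],
    [1,-0.8,0,0,0,0],
    [1,-0.8,0,0,0,0],
    [1,-0.8,0,0,0,0],
    [1,-0.8,0,0,0,0],
    [1,-0.8,0,0,0,0],
    [1,-0.8,0,0,0,0],
    [1,-0.8,0,0,0,0],
    [1,-0.8,0,0,0,0],
    [1,-0.8,0,0,0,0],
  ],
)

```text
time_s: 2.6
tcp_pos: [0.5037, 0.238, 0.1959]
tcp_rot: [0.0, 0.755, -0.655, -0.0]
contact_force: [-0.3, 0.9, 0.2]
opening: 0.001
finger_force: 0.0
```

Call:
play_rows(
  deltas=[
    [0.85,-0.25,0.6,0,0,0],
    [0,0,0,0,0,0],
    [0,0,0,0,0,0],
  ],
)

```text
time_s: 2.98
tcp_pos: [0.5122, 0.219, 0.1813]
tcp_rot: [-0.0, 0.755, -0.656, 0.0]
contact_force: [-0.5, 0.0, 1.0]
opening: -0.0
finger_force: 0.0
```

```bash
python3 - <<'E'
from h import *
from plant import r
s=r.get_state(); print(s["tcp_pos"],units(s,[*bin2w(0,.100),.15]),tool(s).round(3).tolist())
E
```

```text
[0.51223324 0.2189827  0.18132547] [-0.02 -0.05  1.25] [[0.14, -0.99, 0.0], [-0.99, -0.14, 0.0], [-0.0, -0.0, -1.0]]
```

Call:
play_rows(
  deltas=[
    [0,0,0.5,0,0,0],
    [0,0,0.4,0,0,0],
    [0,0,0.3,0,0,0],
    [0,0,0.2,0,0,0],
    [0,0,0.2,0,0,0],
    [0,0,0.2,0,0,0],
    [0,0,0.1,0,0,0],
    [0,0,0,0,0,0],
  ],
)

```text
time_s: 3.98
tcp_pos: [0.5122, 0.2186, 0.1334]
tcp_rot: [0.0, 0.755, -0.656, -0.0]
contact_force: [-0.0, 0.3, -0.2]
opening: 0.002
finger_force: 0.0
```

Call:
play_rows(
  deltas=[
    [0,0,0.08,0,0,0],
    [0,0,0.06,0,0,0],
    [0,0,0,0,0,0],
  ],
)

```text
time_s: 4.35
tcp_pos: [0.5122, 0.2186, 0.1299]
tcp_rot: [0.0, 0.755, -0.656, -0.0]
contact_force: [-0.2, 0.2, 0.1]
opening: 0.001
finger_force: 0.0
```

```bash
python3 - <<'E'
from h import *
from plant import r,vision
d=vision.get_image("side");np.savez("side1.npz",**d)
u,v=proj(d,r.get_state()["tcp_pos"])[0].astype(int);print(u,v,r.get_state()["contact_force"])
cv2.imwrite("pics/s1.png",cv2.resize(d["image"][v-40:v+30,u-45:u+65],None,fx=7,fy=7,interpolation=cv2.INTER_CUBIC)[:,:,::-1])
E
```

```text
294 248 [-0.99514671 -0.06020196  0.55384789]
```

View pics/s1.png

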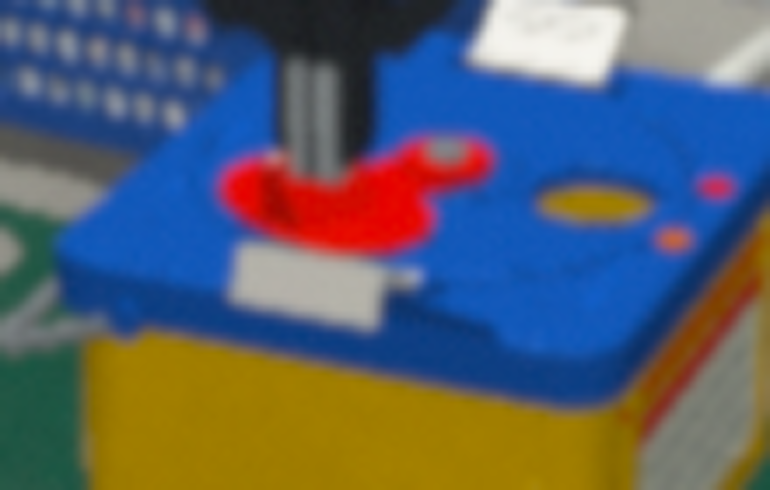

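The image shows the fingertips at about (291,234), above and behind the left clip, which is at about (293,249) and still standing. The tips aren't where the reported TCP projects, so I'll check the depth data.

```bash
python3 - <<'E'
from h import *
from plant import r,vision
for n in("side","top"):
    d=vision.get_image(n); np.savez(n+"2.npz",**d); a=load(n+"0.npz"); W=cloud(d)
    M=(np.abs(d["z_map"]-a["z_map"])>.01)&(W[...,2]>.12)&(W[...,2]<.24)&(np.hypot(W[...,0]-.51,W[...,1]-.21)<.12)
    p=W[M]; 
    for lo in np.arange(.12,.24,.01):
        q=p[(p[:,2]>=lo)&(p[:,2]<lo+.01)]
        if len(q):print(n,lo.round(2),len(q),q.min(0).round(3),q.max(0).round(3),np.median(q,0).round(3))
print(r.get_state()["tcp_pos"],r.get_state()["joint_positions"])
E
```

```text
side 0.12 471 [0.423 0.095 0.12 ] [0.599 0.227 0.13 ] [0.445 0.166 0.126]
side 0.13 3 [0.502 0.126 0.131] [0.536 0.233 0.138] [0.534 0.18  0.136]
side 0.16 6 [0.504 0.215 0.168] [0.515 0.228 0.17 ] [0.507 0.226 0.169]
side 0.17 49 [0.497 0.209 0.171] [0.526 0.233 0.18 ] [0.506 0.228 0.176]
side 0.18 71 [0.496 0.211 0.18 ] [0.524 0.231 0.19 ] [0.506 0.226 0.185]
side 0.19 71 [0.496 0.212 0.19 ] [0.524 0.231 0.2  ] [0.505 0.226 0.196]
side 0.2 54 [0.495 0.212 0.2  ] [0.524 0.233 0.21 ] [0.508 0.227 0.204]
side 0.21 142 [0.475 0.203 0.21 ] [0.545 0.236 0.22 ] [0.512 0.228 0.216]
side 0.22 182 [0.468 0.203 0.22 ] [0.552 0.237 0.23 ] [0.514 0.227 0.224]
side 0.23 190 [0.459 0.199 0.23 ] [0.563 0.239 0.24 ] [0.515 0.23  0.235]
top 0.12 17 [0.449 0.091 0.121] [0.601 0.199 0.13 ] [0.517 0.148 0.124]
top 0.13 2 [0.507 0.17  0.13 ] [0.55  0.177 0.134] [0.529 0.173 0.132]
top 0.21 4 [0.487 0.203 0.217] [0.493 0.207 0.218] [0.491 0.204 0.218]
top 0.22 4 [0.485 0.204 0.222] [0.49  0.207 0.228] [0.489 0.205 0.224]
top 0.23 11 [0.465 0.201 0.23 ] [0.485 0.207 0.239] [0.479 0.204 0.235]
[0.51227285 0.21867843 0.13004412] [ 6.84380187e-01  2.96816534e-01 -3.83779891e-03  5.47915441e-05
 -1.27002920e+00 -5.44643940e-01]
```

Cameras put the real fingertips at z≈0.168, about 38 mm above the reported TCP z of 0.130. The x and y positions agree, and the force reads zero. I'll trust the images and contact, and descend carefully.

Call:
play_rows(
  deltas=[
    [0,0,0.2,0,0,0],
    [0,0,0.2,0,0,0],
    [0,0,0.2,0,0,0],
    [0,0,0.2,0,0,0],
    [0,0,0,0,0,0],
  ],
)

```text
time_s: 5.12
tcp_pos: [0.5119, 0.2185, 0.1094]
tcp_rot: [0.001, 0.755, -0.656, -0.0]
contact_force: [0.1, -0.9, -0.4]
opening: 0.002
finger_force: 0.0
```

```bash
cat >> h.py <<'E'
def tips():
    from plant import r,vision
    d=vision.get_image("side"); a=load("side0.npz"); W=cloud(d); t=r.get_state()["tcp_pos"]
    M=(np.abs(d["z_map"]-a["z_map"])>.008)&(W[...,2]>.127)&(W[...,2]<.22)&(np.hypot(W[...,0]-t[0],W[...,1]-t[1])<.035)
    p=W[M]; lo=np.percentile(p[:,2],3); q=p[p[:,2]<lo+.02]
    print("tip z",p[:,2].min().round(4),lo.round(4),"x",np.percentile(q[:,0],[2,98]).round(3),"y",np.percentile(q[:,1],[2,98]).round(3),"tcp",t.round(4))
    return d
E
python3 - <<'E'
from h import *
tips()
E
```

```text
tip z 0.1319 0.1534 x [0.497 0.525] y [0.213 0.232] tcp [0.5122 0.2186 0.1098]
```

Call:
play_rows(
  deltas=[
    [0,0,0.1,0,0,0],
    [0,0,0.1,0,0,0],
    [0,0,0.1,0,0,0],
    [0,0,0.1,0,0,0],
    [0,0,0,0,0,0],
  ],
)

```text
time_s: 5.8
tcp_pos: [0.5125, 0.2186, 0.0999]
tcp_rot: [-0.0, 0.755, -0.656, 0.0]
contact_force: [-0.1, 0.7, 1.0]
opening: 0.002
finger_force: 0.7
```

Call:
play_rows(
  deltas=[
    [0,0,0.1,0,0,0],
    [0,0,0.08,0,0,0],
    [0,0,0,0,0,0],
  ],
)

```text
time_s: 6.18
tcp_pos: [0.5121, 0.2184, 0.0951]
tcp_rot: [0.0, 0.755, -0.656, 0.0]
contact_force: [0.4, 2.2, 1.4]
opening: -0.004
finger_force: 0.7
```

Contact has begun. I'll press on in small steps.

Call:
play_rows(
  deltas=[
    [0,0,0.06,0,0,0],
    [0,0,0.04,0,0,0],
    [0,0,0,0,0,0],
  ],
)

```text
time_s: 6.55
tcp_pos: [0.5122, 0.2187, 0.0933]
tcp_rot: [-0.0, 0.755, -0.656, 0.0]
contact_force: [-0.3, 0.8, 4.4]
opening: -0.0
finger_force: 2.4
```

Call:
play_rows(
  deltas=[
    [0,0,0.03,0,0,0],
    [0,0,0,0,0,0],
  ],
)

```text
time_s: 6.8
tcp_pos: [0.5122, 0.2187, 0.0932]
tcp_rot: [-0.0, 0.755, -0.656, 0.0]
contact_force: [-2.3, 1.0, 9.3]
opening: 0.001
finger_force: 4.4
```

Call:
play_rows(
  deltas=[
    [0,0,-0.6,0,0,0],
    [0,0,-1,0,0,0],
    [1,0,0,0,0,0],
    [1,0,0,0,0,0],
    [1,0,0,0,0,0],
    [1,0,0,0,0,0],
    [1,0,0,0,0,0],
    [1,0,0,0,0,0],
    [1,0,0,0,0,0],
    [1,0,0,0,0,0],
    [0,0,0,0,0,0],
  ],
)

```text
time_s: 8.18
tcp_pos: [0.5397, 0.0189, 0.1322]
tcp_rot: [0.001, 0.754, -0.657, -0.0]
contact_force: [-0.4, 0.4, 0.2]
opening: -0.001
finger_force: 0.0
```

```bash
cat >> h.py <<'E'
def clips(d):
    W=cloud(d);M=masks(d)["white"]|((cv2.cvtColor(d["image"],cv2.COLOR_RGB2HSV)[...,1]<60))
    for n,y in(("L",1),("R",-1)):
        b=(W[...,:2]-PIV)@np.array([[np.cos(PSI),-np.sin(PSI)],[np.sin(PSI),np.cos(PSI)]])
        K=M&(abs(b[...,0])<.02)&(b[...,1]*y>.084)&(b[...,1]*y<.108)&(abs(W[...,2]-.135)<.02)
        if K.sum()>10:
            k=np.polyfit(b[K][:,1]*y-.082,W[K][:,2],1); print(n,K.sum(),"slope",k[0].round(3),"z at 22",np.polyval(k,.022).round(4))
E
python3 - <<'E'
from h import *
from plant import r
s=r.get_state(); print(units(s,[*bin2w(0,-.100),.1]))
clips(load("side0.npz"));print();clips(load("top0.npz"));print(); d=tips(); clips(d)
E
```

```text
[-0.09 -0.05  1.29]
L 65 slope 0.605 z at 22 0.1373
R 144 slope 0.536 z at 22 0.1431

L 190 slope 0.561 z at 22 0.1403
R 189 slope 0.423 z at 22 0.1412

tip z 0.1273 0.1343 x [0.519 0.561] y [0.013 0.049] tcp [0.5398 0.0199 0.1322]
L 119 slope -0.187 z at 22 0.1281
R 142 slope 0.552 z at 22 0.1433
```

Call:
play_rows(
  deltas=[
    [-0.06,0,0.3,0,0,0],
    [0,0,0.3,0,0,0],
    [0,0,0.2,0,0,0],
    [0,0,0.1,0,0,0],
    [0,0,0.1,0,0,0],
    [0,0,0.1,0,0,0],
    [0,0,0.1,0,0,0],
    [0,0,0.1,0,0,0],
    [0,0,0.1,0,0,0],
    [0,0,0.05,0,0,0],
    [0,0,0,0,0,0],
  ],
)

```text
time_s: 9.6
tcp_pos: [0.5399, 0.0224, 0.0957]
tcp_rot: [-0.0, 0.755, -0.656, -0.0]
contact_force: [0.9, -0.1, 2.6]
opening: -0.001
finger_force: 0.8
```

Call:
play_rows(
  deltas=[
    [0,0,0.06,0,0,0],
    [0,0,0.04,0,0,0],
    [0,0,0,0,0,0],
  ],
)

```text
time_s: 9.98
tcp_pos: [0.5399, 0.0222, 0.0934]
tcp_rot: [-0.0, 0.755, -0.656, -0.0]
contact_force: [1.5, -0.9, 1.9]
opening: -0.002
finger_force: 1.0
```

Call:
play_rows(
  deltas=[
    [0,0,0.04,0,0,0],
    [0,0,0,0,0,0],
  ],
)

```text
time_s: 10.22
tcp_pos: [0.5399, 0.0222, 0.0932]
tcp_rot: [-0.0, 0.755, -0.656, 0.0]
contact_force: [-1.3, -0.8, 7.4]
opening: -0.003
finger_force: 3.4
```

Call:
play_rows(
  deltas=[
    [0,0,0.03,0,0,0],
    [0,0,0,0,0,0],
  ],
)

```text
time_s: 10.48
tcp_pos: [0.54, 0.0222, 0.0932]
tcp_rot: [-0.0, 0.755, -0.656, 0.0]
contact_force: [-3.2, -0.1, 10.1]
opening: -0.001
finger_force: 5.4
```

Call:
play_rows(
  deltas=[
    [0,0,-0.8,0,0,0],
    [0,0,-1,0,0,0],
    [0,0,0,0,0,9],
    [0,0,0,0,0,9],
    [0,0,0,0,0,8.6],
    [0,0,0,0,0,0],
  ],
)

```text
time_s: 11.22
tcp_pos: [0.5391, 0.0224, 0.136]
tcp_rot: [-0.001, -0.584, 0.812, 0.001]
contact_force: [0.5, -0.2, -0.3]
opening: 0.001
finger_force: 0.0
```

```bash
python3 - <<'E'
from h import *
from plant import r
s=r.get_state(); T=tool(s); print(s["tcp_pos"],units(s,[.5717,.1625,.098]),"phi",np.degrees(np.arctan2(T[1,0],T[0,0])))
from plant import vision
d=vision.get_image("side"); clips(d); d=vision.get_image("top"); clips(d)
E
```

```text
[0.53909749 0.02238629 0.13595825] [-5.73  0.54  1.52] phi -108.52701989724027
L 116 slope -0.212 z at 22 0.1278
R 67 slope 0.054 z at 22 0.1308
```

Call:
play_rows(
  deltas=[
    [-0.9,0.1,0,0,0,0],
    [-1,0.1,0,0,0,0],
    [-1,0.1,0,0,0,0],
    [-1,0.1,0,0,0,0],
    [-1,0.1,0,0,0,0],
    [-0.8,0.05,0,0,0,0],
    [0,0,0,0,0,0],
  ],
)

```text
time_s: 12.2
tcp_pos: [0.5725, 0.1631, 0.1363]
tcp_rot: [-0.0, -0.584, 0.812, 0.0]
contact_force: [0.3, -0.2, -0.2]
opening: 0.001
finger_force: 0.0
```

```bash
python3 - <<'E'
from h import *
d=tips(); clips(d); np.savez("side3.npz",**d)
cv2.imwrite("pics/s3.png",cv2.resize(d["image"][180:290,240:380],None,fx=5,fy=5,interpolation=cv2.INTER_CUBIC)[:,:,::-1])
E
```

```text
tip z 0.1291 0.1745 x [0.555 0.586] y [0.157 0.176] tcp [0.5723 0.1622 0.1365]
L 118 slope -0.222 z at 22 0.1275
R 69 slope -0.01 z at 22 0.1306
```

View pics/s3.png

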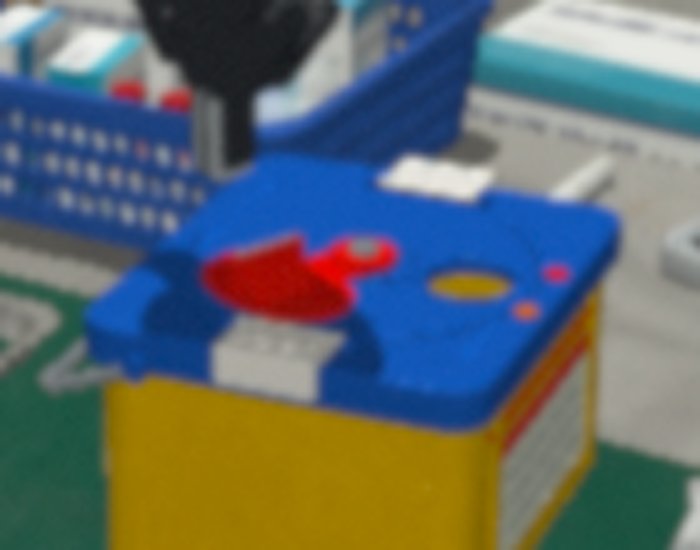

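Both clips now lie flat: the left one shows top and rim at crop (280,355), the right at (440,175). The fingers are over the lid behind the fin. Next I'll descend and begin the arc.

Call:
play_rows(
  deltas=[
    [0,0,0.5,0,0,0],
    [0,0,0.5,0,0,0],
    [0,0,0.3,0,0,0],
    [0,0,0.2,0,0,0],
    [0,0,0,0,0,0],
  ],
)

```text
time_s: 12.88
tcp_pos: [0.5721, 0.1613, 0.0989]
tcp_rot: [-0.0, -0.584, 0.812, 0.0]
contact_force: [0.2, -0.1, 0.1]
opening: 0.004
finger_force: 0.0
```

Call:
play_rows(
  deltas=[
    [0,0.15,0,0,0,0],
    [0,0.15,0,0,0,0],
    [0,0.12,0,0,0,0],
    [0,0,0,0,0,0],
  ],
)

```text
time_s: 13.38
tcp_pos: [0.5622, 0.165, 0.0995]
tcp_rot: [0.0, -0.584, 0.812, -0.0]
contact_force: [0.5, -0.2, 0.0]
opening: -0.002
finger_force: 0.0
```

```bash
cat >> h.py <<'E'
def fin(d):
    "shutter angle from crest points (red/white, z>.14) and plate centroid, arm points excluded by colour"
    W=cloud(d); b=(W[...,:2]-PIV)@np.array([[np.cos(PSI),-np.sin(PSI)],[np.sin(PSI),np.cos(PSI)]]); rr=np.hypot(b[...,0],b[...,1])
    a=np.degrees(np.arctan2(b[...,1],b[...,0]))%360
    m=masks(d)["red"]&(rr<.078)&(rr>.03)&(W[...,2]<.155)
    A=m&(W[...,2]>.12); print("n",A.sum(),"plate ang 2..98%",np.percentile(a[A],[2,50,98]).round(1))
    C=A&(W[...,2]>.14); print("crest n",C.sum(), a[C].mean().round(1) if C.any() else "", "-> joint approx", np.radians(np.percentile(a[A],[2,98]).mean()-40).round(3))
E
python3 - <<'E'
from h import *
from plant import vision,r
print(r.get_state()["tcp_pos"],r.get_state()["contact_force"])
for n in("top","side"):
    fin(load(n+"0.npz")); d=vision.get_image(n); fin(d)
tips()
E
```

```text
[0.56215809 0.16502888 0.09946092] [ 0.51890237 -0.17972904  0.01245959]
n 506 plate ang 2..98% [ 24.6  67.5 100.1]
crest n 28 68.0 -> joint approx 0.39
n 200 plate ang 2..98% [ 25.3  78.2 101.3]
crest n 6 69.0 -> joint approx 0.407
n 279 plate ang 2..98% [ 36.6  72.6 101.8]
crest n 63 66.8 -> joint approx 0.509
n 284 plate ang 2..98% [ 36.8  72.6 100.9]
crest n 68 66.8 -> joint approx 0.504
tip z 0.128 0.1466 x [0.542 0.575] y [0.162 0.179] tcp [0.5624 0.1649 0.0993]
```

Call:
play_rows(
  deltas=[
    [-0.04,0.15,0,0,0,-4],
    [-0.04,0.15,0,0,0,-4],
    [-0.04,0.15,0,0,0,-4],
    [-0.04,0.15,0,0,0,-4],
    [-0.04,0.15,0,0,0,-4],
    [0,0,0,0,0,0],
  ],
)

```text
time_s: 14.28
tcp_pos: [0.545, 0.1733, 0.0994]
tcp_rot: [-0.0, 0.716, -0.699, 0.0]
contact_force: [0.2, -0.5, -1.0]
opening: -0.002
finger_force: 0.0
```

```bash
cat >> h.py <<'E'
def rep():
    from plant import vision,r
    s=r.get_state();T=tool(s);q=s["tcp_pos"][:2]-PIV; al=np.arctan2(T[1,0],T[0,0])+np.pi
    print("tool alpha(bin)",np.degrees(al-PSI).round(1)%360,"radial",(q@[np.cos(al),np.sin(al)]).round(4),"tang",(q@[-np.sin(al),np.cos(al)]).round(4),"z",s["tcp_pos"][2].round(4),s["contact_force"].round(1))
    for n in("top","side"): fin(vision.get_image(n))
E
python3 -c "
from h import *
rep()"
```

```text
tool alpha(bin) 83.6 radial 0.0524 tang -0.0192 z 0.0994 [ 0.2 -0.5 -1. ]
n 142 plate ang 2..98% [ 48.2  99.7 121.3]
crest n 0  -> joint approx 0.78
n 277 plate ang 2..98% [ 54.   89.1 119. ]
crest n 53 85.3 -> joint approx 0.812
```

Call:
play_rows(
  deltas=[
    [-0.05,0.15,0,0,0,-4],
    [-0.05,0.15,0,0,0,-4],
    [-0.05,0.15,0,0,0,-4],
    [-0.05,0.15,0,0,0,-4],
    [-0.05,0.15,0,0,0,-4],
    [-0.05,0.15,0,0,0,-4],
    [-0.05,0.15,0,0,0,-4],
    [-0.05,0.15,0,0,0,-4],
    [-0.05,0.15,0,0,0,-4],
    [-0.05,0.15,0,0,0,-4],
    [0,0,0,0,0,0],
  ],
)

```text
time_s: 15.75
tcp_pos: [0.5062, 0.1724, 0.0993]
tcp_rot: [0.0, 0.911, -0.412, 0.0]
contact_force: [0.1, 0.6, 0.3]
opening: -0.002
finger_force: 0.0
```

```bash
python3 -c "
from h import *
rep()"
```

```text
tool alpha(bin) 123.5 radial 0.0527 tang -0.0186 z 0.0993 [0.1 0.6 0.3]
n 83 plate ang 2..98% [119.2 135.4 160.9]
crest n 4 122.7 -> joint approx 1.746
n 251 plate ang 2..98% [ 85.9 121.6 158.7]
crest n 23 121.6 -> joint approx 1.437
```

Call:
play_rows(
  deltas=[
    [-0.05,0.15,0,0,0,-4],
    [-0.05,0.15,0,0,0,-4],
    [-0.05,0.15,0,0,0,-4],
    [-0.05,0.15,0,0,0,-4],
    [-0.05,0.15,0,0,0,-4],
    [-0.05,0.15,0,0,0,-4],
    [-0.05,0.15,0,0,0,-4],
    [-0.03,0.1,0,0,0,-3],
    [0,0,0,0,0,0],
  ],
)

```text
time_s: 16.98
tcp_pos: [0.4822, 0.1547, 0.0993]
tcp_rot: [-0.0, 0.988, -0.154, 0.0]
contact_force: [-0.3, 0.8, 0.5]
opening: -0.002
finger_force: 0.1
```

```bash
python3 - <<'E'
from h import *
rep()
from plant import vision
a=vision.get_image("side")["image"][190:280,260:370]
cv2.imwrite("pics/s4.png",cv2.resize(a,None,fx=6,fy=6,interpolation=cv2.INTER_CUBIC)[:,:,::-1])
E
```

```text
tool alpha(bin) 154.5 radial 0.0531 tang -0.019 z 0.0993 [-0.3  0.8  0.5]
n 74 plate ang 2..98% [148.1 166.1 182. ]
crest n 3 155.5 -> joint approx 2.183
n 209 plate ang 2..98% [114.8 146.7 181.9]
crest n 25 149.2 -> joint approx 1.891
```

View pics/s4.png

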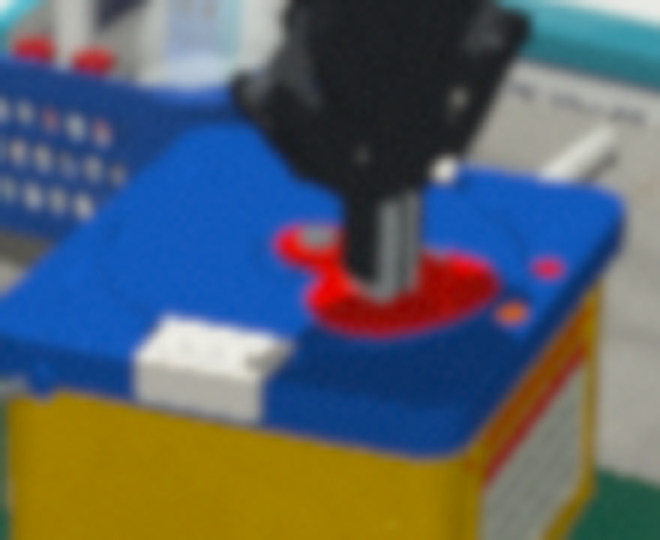

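The fingers are at crop (385,270) behind the fin, and the shutter's leading end is nearing the dots at (512,313) and (548,268). I'll push a bit more, back off, and measure with a clear view.

Call:
play_rows(
  deltas=[
    [-0.04,0.11,0,0,0,-3],
    [-0.04,0.11,0,0,0,-3],
    [0,0,0,0,0,0],
    [0,-0.3,0,0,0,0],
    [0,-0.3,-0.3,0,0,0],
    [0,0,-1,0,0,0],
    [0,0,-1,0,0,0],
    [0,-1,0,0,0,0],
    [0,-1,0,0,0,0],
    [0,-1,0,0,0,0],
    [0,-1,0,0,0,0],
  ],
)

```text
time_s: 18.5
tcp_pos: [0.5015, 0.2646, 0.1554]
tcp_rot: [0.001, 0.995, -0.101, -0.001]
contact_force: [0.9, 0.7, 0.5]
opening: -0.0
finger_force: 0.0
```

Call:
play_rows(
  deltas=[
    [0,-1,0,0,0,0],
    [0,-1,0,0,0,0],
    [0,-1,0,0,0,0],
    [0,0,0,0,0,0],
  ],
)

```text
time_s: 19.0
tcp_pos: [0.5162, 0.3385, 0.1545]
tcp_rot: [0.001, 0.995, -0.1, -0.001]
contact_force: [-0.3, -0.7, -0.5]
opening: 0.001
finger_force: 0.0
```

```bash
python3 - <<'E'
from h import *
rep()
from plant import vision
d=vision.get_image("top");np.savez("top4.npz",**d);clips(d)
cv2.imwrite("pics/t4.png",cv2.resize(d["image"][185:292,236:350],None,fx=5.5,fy=5.5,interpolation=cv2.INTER_CUBIC)[:,:,::-1])
E
```

```text
tool alpha(bin) 160.7 radial 0.054 tang -0.2115 z 0.1545 [-0.3 -0.7 -0.5]
n 515 plate ang 2..98% [117.9 160.2 195.5]
crest n 21 162.0 -> joint approx 2.037
n 281 plate ang 2..98% [120.6 153.2 184.1]
crest n 48 156.0 -> joint approx 1.961
L 185 slope 0.04 z at 22 0.1293
R 184 slope -0.001 z at 22 0.1286
```

View pics/t4.png

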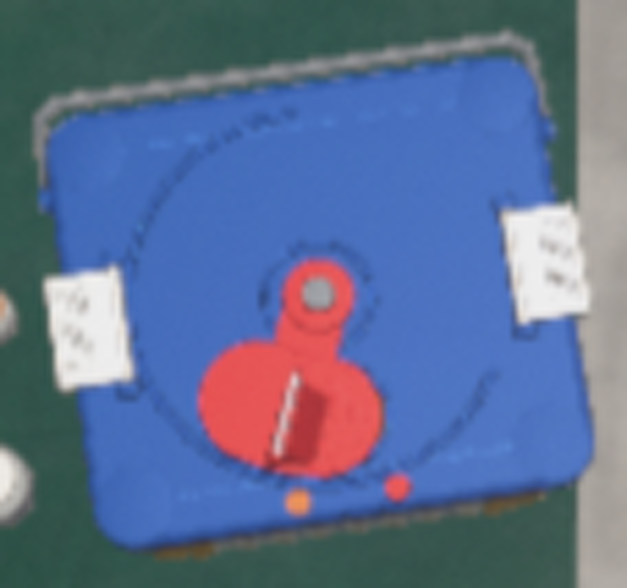

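The shutter has come nearly to the amber dot. The crest line runs from (295,375) to (275,458) in the crop, and the amber dot is at (298,502). Both clips are flat and the bin hasn't moved.

```bash
python3 - <<'E'
from h import *
d=load("top4.npz")
P=[]
for u,v,z in((276,458,.148),(295,375,.148),(298,502,.124),(397,487,.124),(318,293,.134)):
    p=ray(d,u/5.5+236,v/5.5+185,z); P.append(p);q=p[:2]-PIV; print(p.round(4),np.hypot(*q).round(4),(np.degrees(np.arctan2(q[1],q[0])-PSI)%360).round(2))
q=P[0]-P[1];print((np.degrees(np.arctan2(q[1],q[0])-PSI)%360))
from plant import r
s=r.get_state();T=tool(s);print(units(s,[.4822,.1547,.0993]), T.round(3).tolist())
E
```

```text
[0.4567 0.1379 0.148 ] 0.0724 158.3
[0.4902 0.1301 0.148 ] 0.038 157.52
[0.4416 0.1295 0.124 ] 0.0859 166.17
[0.4474 0.0891 0.124 ] 0.0856 193.72
[0.5263 0.1207 0.134 ] 0.0007 153.05
159.15548131326688
[0.12 7.39 2.27] [[0.98, -0.201, -0.001], [-0.201, -0.98, -0.001], [-0.001, 0.001, -1.0]]
```

Call:
play_rows(
  deltas=[
    [0,1,0,0,0,0],
    [0,1,0,0,0,0],
    [0,1,0,0,0,0],
    [0,1,0,0,0,0],
    [0,1,0,0,0,0],
    [0,1,0,0,0,0],
    [0,0.8,0,0,0,0],
    [0,0,0,0,0,0],
    [0,0,1,0,0,0],
    [0,0,0.8,0,0,0],
    [0,0,0.5,0,0,0],
    [0,0,0,0,0,0],
  ],
)

```text
time_s: 20.65
tcp_pos: [0.4823, 0.1696, 0.0985]
tcp_rot: [0.001, 0.995, -0.101, -0.001]
contact_force: [-0.8, 0.1, 0.3]
opening: 0.003
finger_force: 0.0
```

```bash
python3 - <<'E'
from h import *
rep()
from plant import r
s=r.get_state()
for a in(160.7,168.5):
    w=np.radians(a)+PSI; p=PIV+.0535*np.array([np.cos(w),np.sin(w)])-.019*np.array([-np.sin(w),np.cos(w)]); print(p,units(s,[*p,.0993]))
E
```

```text
tool alpha(bin) 160.6 radial 0.0536 tang -0.0391 z 0.0985 [-0.8  0.1  0.3]
n 187 plate ang 2..98% [142.7 175.6 197.9]
crest n 6 159.7 -> joint approx 2.274
n 195 plate ang 2..98% [123.4 155.8 185.6]
crest n 40 156.7 -> joint approx 1.998
[0.47836202 0.14978475] [-0.03  0.83  0.02]
[0.47483763 0.14291288] [-0.11  1.13  0.02]
```

Call:
play_rows(
  deltas=[
    [0,0.3,0,0,0,0],
    [0,0.3,0,0,0,0],
    [0,0.2,0,0,0,0],
    [-0.04,0.11,0,0,0,-3],
    [-0.04,0.11,0,0,0,-3],
    [-0.03,0.08,0,0,0,-1.8],
    [0,0,0,0,0,0],
  ],
)

```text
time_s: 21.62
tcp_pos: [0.4748, 0.1429, 0.0994]
tcp_rot: [-0.0, 0.999, -0.033, 0.0]
contact_force: [0.4, 0.1, -1.0]
opening: -0.001
finger_force: 0.1
```

```bash
python3 -c "
from h import *
rep()"
```

```text
tool alpha(bin) 168.4 radial 0.0536 tang -0.0188 z 0.0994 [ 0.4  0.1 -1. ]
n 51 plate ang 2..98% [168.4 182.5 194.9]
crest n 0  -> joint approx 2.472
n 190 plate ang 2..98% [128.1 151.7 187.8]
crest n 23 161.3 -> joint approx 2.058
```

Call:
play_rows(
  deltas=[
    [0,0,0,0,0,0],
    [0,-0.3,0,0,0,0],
    [0,-0.4,-0.3,0,0,0],
    [0,0,-1,0,0,0],
    [0,0,-1,0,0,0],
    [0,-1,0,0,0,0],
    [0,-1,0,0,0,0],
    [0,-1,0,0,0,0],
    [0,-1,0,0,0,0],
    [0,-1,0,0,0,0],
    [0,-1,0,0,0,0],
    [0,-1,0,0,0,0],
  ],
)

```text
time_s: 23.22
tcp_pos: [0.4875, 0.3369, 0.1565]
tcp_rot: [0.0, 0.999, -0.033, -0.0]
contact_force: [0.4, 0.3, -0.1]
opening: 0.001
finger_force: 0.0
```

```bash
python3 - <<'E'
from h import *
rep()
from plant import vision
d=vision.get_image("top");np.savez("top5.npz",**d);clips(d)
cv2.imwrite("pics/t5.png",cv2.resize(d["image"][185:292,236:350],None,fx=5.5,fy=5.5,interpolation=cv2.INTER_CUBIC)[:,:,::-1])
E
```

```text
tool alpha(bin) 168.4 radial 0.0537 tang -0.2133 z 0.1565 [ 0.4  0.3 -0.1]
n 506 plate ang 2..98% [125.3 166.7 203.5]
crest n 23 169.9 -> joint approx 2.171
n 276 plate ang 2..98% [127.7 161.4 185.8]
crest n 47 164.3 -> joint approx 2.038
L 185 slope 0.021 z at 22 0.1289
R 176 slope -0.006 z at 22 0.129
```

View pics/t5.png

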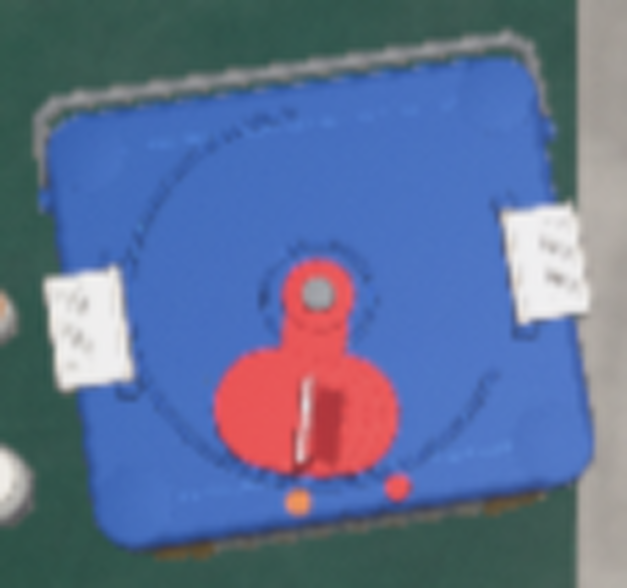

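The crest line from (307,378) to (299,462) now points at the amber dot at (298,502). The plate's mid-angle gives about 166° (joint about 2.20). The clips are flat, the bin hasn't moved and the hand is clear.

```bash
python3 -c "
from plant import workorder
print(workorder.job_done())"
```

```text
the job is handed in; nothing more can be done
None
```

I handed the job in with both clips pressed flat, the shutter's thumb stop on the amber dot (measured at about 2.20 rad), the bin unmoved in the pictures and the hand clear; the hand-in gave no verdict.

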